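Park the long lens in its bay on the glass shelf

TASK

The long lens is standing out in the open where it could be knocked off the glass shelf: push it low on its barrel with the fingers, so that it slides upright, without tipping, fully into the blue parking bay. Then push the yellow tab so that the keeper bar slides fully home across the mouth behind the lens. Only push: do not grip, straddle or lift the lens or grip the tab, and leave the other things on the shelf where they are.

Things in the scene. Friction and masses are not known exactly. Their poses are not given: they have to be found in the camera images.
- long_lens: the long lens: black upright cylinder with an aluminium band near the top, 165 mm tall, 56 mm across over its lowest 58 mm, 53 mm above, 0.5 to 1 kg, loose; the only lens not on the turntable. Origin: centre of its underside, z up. Friction on the glass 0.48 to 0.72: it slides if pushed in its lowest 35 mm, may tip if pushed higher. Mind that the gripper's body can touch its upper part
- bay: blue parking bay fixed to the glass: three walls 34 mm high, 8 mm thick, no floor, open above and at its -x side (the mouth, facing roughly the robot's left). Inside 80 mm wide (y -40 to +40 mm), 72 mm deep (x -36 mm at the mouth to +36 mm at the back wall). Origin: centre of this space, on the glass; +x from mouth to back wall. The lens's centre is at x = +8 mm when it touches the back wall
- bay_mouth (a point): middle of the bay's mouth, on the glass; axes as the bay's, from whose origin it lies at x = -36 mm. The keeper bar passes 2 to 12 mm before it, so a lens centred less than 27 mm inside it blocks the bar. At the bay's y = +42 to +145 mm a 9 mm high aluminium rail carries the bar; at y = +48 to +60 mm a 33 mm high guide spans it, reaching 21 mm before the mouth
- keeper (a joint): sliding keeper bar of the bay, in m: 0 = fully open (drawn out to the bay's +y), 0.062 = fully home (stop), the bar reaching across the mouth to y = -15 mm. Starts at 0 to 0.008, its end at y = +47 to +39 mm; grows as the yellow tab is pushed to the bay's -y, stays where it is left; takes 2 N plus 5 N per m/s. Bar 12 to 24 mm above the glass
- keeper_tab (a point): centre of the outer (+y) face of the keeper's yellow tab, the face to push, 30 mm above the glass; axes as the bay's. Tab: upright plate 34 mm along x, 10 mm thick along y, 11 to 57 mm above the glass. In the bay's frame it moves from y = +142 mm (open, far from the robot) to +80 mm (home), at x = -43 mm
- turntable: round light wooden turntable on the right, 230 mm across, its top 26 mm above the glass, standing still, carrying the three short lenses; origin at the centre of its underside. Leave alone
- short_lens0: one of three short black lenses standing upright on the turntable, 64 mm across, 82 mm tall; loose; origin at the centre of its underside, on the turntable 26 mm above the shelf. Leave alone
- short_lens1: one of three short black lenses standing upright on the turntable, 60 mm across, 70 mm tall; loose; origin at the centre of its underside, on the turntable 26 mm above the shelf. Leave alone
- short_lens2: one of three short black lenses standing upright on the turntable, 68 mm across, 95 mm tall; loose; origin at the centre of its underside, on the turntable 26 mm above the shelf. Leave alone
- blower: red silicone air blower, a bulb 62 mm across with a thin nozzle pointing up, 125 mm tall, loose, standing to the left; origin at the centre of its underside. Leave alone
- battery_box: white plastic battery box, 70 x 105 x 40 mm (x, y, z), loose, lying far left of the bay; origin at the centre of its underside. Leave alone
- qr_plate: aluminium quick-release plate, 50 x 38 x 9 mm, loose, lying flat, near right; origin at the centre of its underside. Leave alone
There are look-alikes about, which are no part of the job. There is more than one size of the bay; the job needs the smaller.

How it is judged (in metres and radians):
On the way, in this order (a step that is already met when the one before it is completed fails the run):
1. the long lens stands upright fully inside the bay, with the keeper still open (x of long_lens in the frame of bay between -0.0095 and 0.014 m and y of long_lens in the frame of bay between -0.0155 and 0.0155 m and angle between long_lens's own z axis and vertical below 0.06 rad and height (world z) of long_lens below 0.004 m and value of joint keeper below 0.03 m), for 0.2 s.
2. the keeper bar is fully home behind the lens (value of joint keeper above 0.057 m and x of long_lens in the frame of bay between -0.0095 and 0.014 m and y of long_lens in the frame of bay between -0.0155 and 0.0155 m and angle between long_lens's own z axis and vertical below 0.06 rad and height (world z) of long_lens below 0.004 m), for 0.2 s.
At the end, for the whole second after the job is handed in: the long lens stands at rest on the glass inside the bay (centre between 9.5 mm before and 14 mm behind the bay's centre, within 15.5 mm of its centre line, tilted less than 0.06 rad) and the keeper bar is home to within 5 mm (joint above 0.057) (all of step 2 and linear speed of long_lens below 0.02 m/s); the robot touches nothing.
It fails at once if the long lens tips (more than 0.2 rad) or is lifted off the glass (angle between long_lens's own z axis and vertical above 0.2 rad or height (world z) of long_lens above 0.012 m).
It fails at once if the long lens is pushed high on its body (fingers press it while the grasp point is above 85 mm) (contact force between the fingers and long_lens above 0.5 N and height (world z) of the grasp point above 0.085 m).
It fails at once if the long lens is taken between the fingers (horizontal distance between the grasp point and long_lens below 0.014 m and height (world z) of the grasp point below 0.165 m).
It fails at once if the tab is gripped (the grasp point inside it) (y of the grasp point in the frame of keeper_tab between -0.01 and 0 m and x of the grasp point in the frame of keeper_tab between -0.016 and 0.016 m and z of the grasp point in the frame of keeper_tab below 0.027 m).
It fails at once if another loose thing is displaced by more than 15 mm (distance of any of short_lens0, short_lens1, short_lens2, blower, battery_box, qr_plate from where it was at the start of the episode above 0.015 m).
It also fails if it takes over 58 s, if anything falls off the work surface, if the arm or the gripper's body presses on something with over 40 N, if the wrist force passes 120 N, or if a joint passes its speed limit or range.

ROBOT

A 6-joint arm with a two-finger parallel gripper is mounted at the origin on the work surface. World frame = base frame: x ahead of the robot, y to its left, z up, the work surface at z = 0. Lengths are in mm, angles in degrees, forces in N, time in s.
With the tool pointing down it reaches from about 300 to 850 mm from the base axis. Payload 4.2 kg.
Tool frame: the origin (TCP) lies midway between the tips of the shut fingers; the grasp point (between the pads) lies 19 mm behind it; z points along the fingers, x is the direction in which the jaws open and shut, and the axes are right-handed (so a half turn about z gives the same grasp; the last joint's range is limited). The gripper opens to 91 mm and grips with 3 to 60 N. Pads are 32 mm wide; open, the fingers measure 118 mm over their backs; the gripper's body (76 mm by 178 mm) begins 60 mm behind the grasp point.
Start: joints at [-75.401, 18.312, 89.639, -0, 72.044, -1.146], TCP at [156.032, -553.441, 213.976] pointing down, gripper open.
Joint ranges: [-177.97, 177.97], [-48.28, 115.42], [12.27, 149.76], [-77.06, 257.06], [2.81, 150.46], [-146.56, 146.56]. Speed limits (degrees/s): [147.25, 147.25, 180, 180, 180, 180].

INTERFACE

Orientations are given as [roll, pitch, yaw] about the fixed x, y, z axes, in that order (R = Rz(yaw) Ry(pitch) Rx(roll)).
In Python, from workcell import env gives the robot as it stands. The module is installed in compiled form; this text tells all that it offers.
- The arm moves only by the tool drive_tool, never from a script. Its argument "series" is a list of rows, each a list of 3 entries, a list of its own where there are three numbers: the closure, from 0 (fully open) to 1 (shut), then the shift along the tool's x, y, z in mm, then the turn, a rotation vector about the tool's x, y, z in rad. In form: [[gripper, [dx, dy, dz], [rx, ry, rz]], ...]. A call has exactly 5 rows; each row is the pose to reach, as a shift and turn from the pose commanded when the call began, along the tool's axes at that moment; what a row does not reach only later rows make up. A row lasts 1/10 s, in which the tool goes at most 50 mm and 8.59 degrees, less where a joint would pass 70% of its speed; a pose out of reach is approached as far as the arm can. A call with a gripper value outside its range is refused whole. The fingers move at their own pace and stop on an object; "squeeze" is the grip in N (left out, the last holds). Time passes only in rows, so rows that repeat a pose let the fingers close, or fill a call up. It gives the time, the measured TCP pose, the force and the opening at its end, in the units of the state.
- env.state(): the state, without advancing time (a new reading comes with each control period).
- env.grab_frame(name): name is "scene" or "top" or "wrist"; returns a dict with "image" (400x640x3 uint8, red, green, blue), "K" (3x3 intrinsics, pixels), "origin" and "orientation" of the camera in the world. Camera axes: x right, y down, z forward; pixel columns grow to the right and rows downward; lengths in mm; the calibration is good to about 2 mm. A picture is of the moment at which its call begins. There is no depth.
- env.job_done(): hands the job in, once; it reports no verdict.
The state is a dict: "time_s": time; "qpos": joint angles; "qvel": joint speeds; "effort": joint torques, N m; "ee_pos": TCP position; "ee_rot": TCP orientation; "force": force on the tool from outside, world axes, zero at the start; "torque": the same for the moment, N m; "gripper_width": finger opening in mm.
Only numpy, scipy, OpenCV 4.12 (cv2) and the standard library are available. Lean on these libraries where they do the work, as an engineer would, in place of code of your own. Each camera call takes 0.05 s, during which the arm holds its last target.

## Working session

There is one attempt and no reset: what is moved stays moved. The work goes in short steps, Python scripts to look and compute and a tool call to move; the robot and the scene stay as the last step left them, time stands still between calls to the robot, and variables do not carry over. Pictures are saved under pics/ and viewed, and the job is handed in when it is done.

Besides the shell and the picture viewer there is one more tool, called after "Call:" as name(argument=value, ...) on one line, values as JSON. drive_tool: Moves the arm, as the interface text tells. Its arguments: {"type":"object","properties":{"series":{"type":"array","items":{"type":"array"}},"squeeze":{"type":"number"}},"required":["series"]}

```bash
mkdir -p pics; cat > h.py <<'E'
import numpy as np,cv2,pickle
from scipy.spatial.transform import Rotation as R
def camR(f):
    o=np.array(f["orientation"],float)
    if o.shape==(3,3): return o
    return R.from_euler('xyz',o,degrees=True).as_matrix()
def ray(f,uv,z):
    d=camR(f)@np.linalg.inv(f["K"])@np.array([uv[0],uv[1],1.0]); o=np.array(f["origin"],float)
    return o+d*(z-o[2])/d[2]
def proj(f,p):
    c=camR(f).T@(np.array(p,float)-np.array(f["origin"])); q=np.array(f["K"])@c; return q[:2]/q[2]
def load(n): return pickle.load(open(n+'.pkl','rb'))
def grab(env,cam,n):
    f=env.grab_frame(cam); pickle.dump(f,open(n+'.pkl','wb')); cv2.imwrite(f'pics/{n}.png',f["image"][:,:,::-1]); return f
E
python3 - <<'E'
from workcell import env
from h import *
for c in("scene","top"):
    f=grab(env,c,c+'0'); print(c,f["origin"],f["orientation"],f["K"])
print(env.state())
E
```

```text
scene [1028.00605806 -646.86264365  586.3571618 ] [-122.64770485   -0.19203135   38.51564854] [[363.01238865   0.         316.30518937]
 [  0.         363.01238865 199.31610224]
 [  0.           0.           1.        ]]
top [ 247.9687153    24.6808787  1418.89505217] [-170.01642355   -1.11058103  -89.49755234] [[453.36762872   0.         320.68143849]
 [  0.         453.36762872 194.2848835 ]
 [  0.           0.           1.        ]]
{'time_s': 0.1, 'qpos': array([-7.54022789e+01,  1.83474363e+01,  8.96985117e+01,  2.01443517e-03,
        7.20437744e+01, -1.14482665e+00]), 'qvel': array([-0.00392476,  0.00469665, -0.18754143,  0.02582927, -0.0811067 ,
        0.04801703]), 'effort': array([ 1.63781657e-03, -4.13332129e+01, -2.32508218e+01,  7.27778021e-02,
        4.21504292e-02, -7.93637241e-05]), 'ee_pos': array([ 155.91646891, -552.99628238,  213.21591203]), 'ee_rot': array([-1.79996292e+02,  8.96662454e-02, -7.42580719e+01]), 'force': array([ 0.4729886 , -0.58219811, -0.32823881]), 'torque': array([0.00578867, 0.00064541, 0.00221149]), 'gripper_width': 91.42958030340485}
```

View pics/scene0.png

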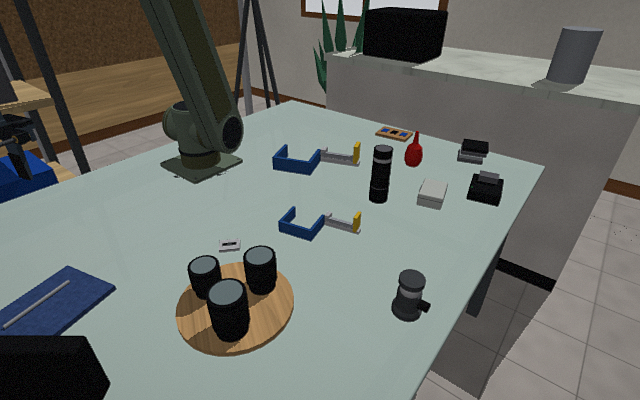

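View pics/top0.png

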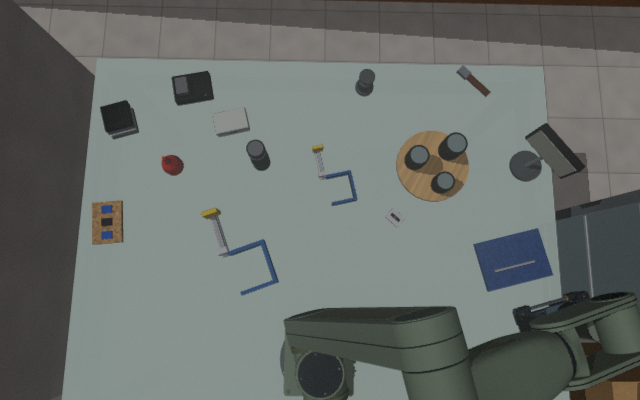

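```bash
python3 - <<'E'
from h import *
f=load('top0');im=f["image"][:,:,::-1]
c=im[125:305,190:430]
cv2.imwrite('pics/crop0.png',cv2.resize(c,None,fx=3.33,fy=3.33,interpolation=cv2.INTER_CUBIC)[:600])
hsv=cv2.cvtColor(f["image"],cv2.COLOR_RGB2HSV)
m=cv2.inRange(hsv,(100,120,40),(125,255,255))
n,l,s,ce=cv2.connectedComponentsWithStats(m)
for i in range(1,n):
    if s[i,4]>50:
        print(s[i],ce[i])
        if s[i,0]>300 and s[i,0]<340 or 200<s[i,0]<240:
            cs,_=cv2.findContours((l==i).astype(np.uint8),0,2); r=cv2.minAreaRect(cs[0]); b=cv2.boxPoints(r)
            for p in b: print(p,ray(f,p,34)[:2])
y=cv2.inRange(hsv,(20,150,80),(32,255,255));n,l,s,ce=cv2.connectedComponentsWithStats(y)
for i in range(1,n):
    if s[i,4]>15: print('Y',s[i],ce[i],ray(f,ce[i],57)[:2])
for p in((258,155),(367,80),(265,165)): print(p,ray(f,p,0)[:2],ray(f,p,165)[:2])
E
```

```text
[333 171  24  33 102] [348.35294118 191.59803922]
[332.59244 202.78964] [465.76059021 -37.11382417]
[349.21036 170.59244] [568.52915306 -88.81331617]
[365.74197 179.12491] [ 541.87068889 -140.51513592]
[349.12405 211.32211] [439.71801861 -88.26910804]
[102 205  10   8  67] [106.40298507 208.76119403]
[102 231  10   8  69] [106.52173913 234.44927536]
[512 236  40  47 571] [535.33099825 265.3642732 ]
[228 240  49  43 225] [256.52888889 254.11555556]
[227.40001 251.20001] [313.88626872 280.48126257]
[262.5 239.5] [350.2546332  175.70886018]
[276.40002 281.2    ] [226.07224027 130.31074892]
[241.30002 292.90002] [190.97125886 233.7798631 ]
[241 281  32  14  89] [256.79775281 287.21348315]
Y [313 145  10   4  22] [317.86363636 146.45454545] [638.80482678  10.46587696]
Y [202 208  14   8  54] [208.68518519 211.7962963 ] [430.24141941 337.68332522]
(258, 155) [623.94612386 202.27113786] [580.22458694 181.61958035]
(367, 80) [ 886.65114333 -151.64006103] [ 812.38025172 -131.13610973]
(265, 165) [591.20194186 178.80040386] [551.28814958 160.87820334]
```

View pics/crop0.png

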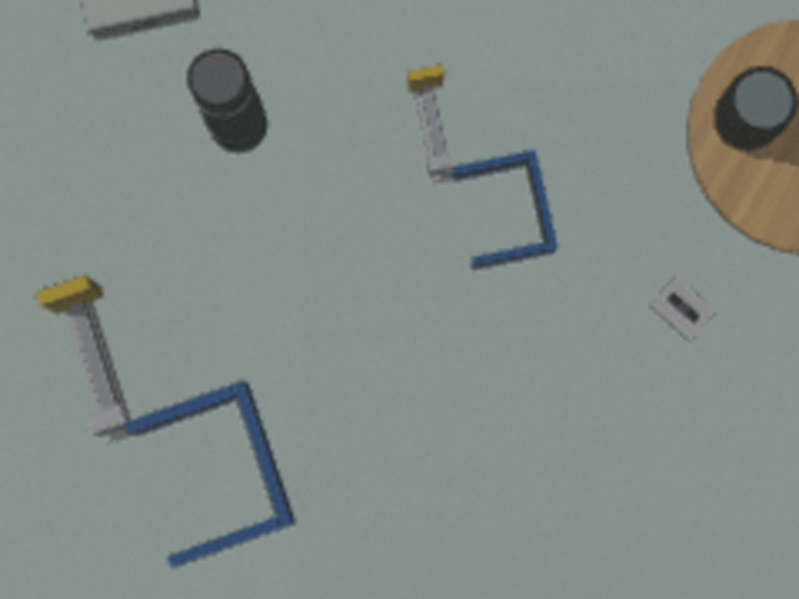

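```bash
python3 - <<'E'
from h import *
f=load('top0')
s=3.333
for n,p,z in [('backTop',(535,151),34),('backBot',(556,247),34),('armTopMouth',(453,173),34),('armBotMouth',(474,264),34),('tab',(425,74),57),('lenstop',(218,77),165),('lensbot',(240,126),0)]:
    uv=(np.array(p)+.5)/s-.5+np.array([190,125]); print(n,uv,ray(f,uv,z)[:2])
f=load('scene0');im=f["image"][:,:,::-1]
c=im[130:250,260:460]
cv2.imwrite('pics/crop1.png',cv2.resize(c,None,fx=4,fy=4,interpolation=cv2.INTER_CUBIC))
for n,p in(('backBase',(315,241)),('lensbase',(378,200)),('qr',(230,245)),('blower',(413,165)),('box',(432,195))): print(n,ray(f,p,0)[:2])
E
```

```text
backTop [350.16606661 169.95454545] [570.61905544 -91.8187973 ]
backBot [356.46669667 198.75742574] [ 479.29282461 -111.15779608]
armTopMouth [325.56360636 176.55520552] [548.45572121 -14.78951884]
armBotMouth [331.86423642 203.85793579] [462.39075973 -34.87469212]
tab [317.16276628 146.85223522] [637.49513251  12.63116659]
lenstop [255.05655566 147.75232523] [601.41466263 190.68903962]
lensbot [261.65721572 162.45379538] [599.44885072 189.75711418]
backBase [579.22000715 -85.14326754]
lensbase [605.65363377 183.04537109]
qr [ 423.354613   -230.39568237]
blower [585.37648075 458.89645774]
box [719.97645714 311.26460088]
```

View pics/crop1.png

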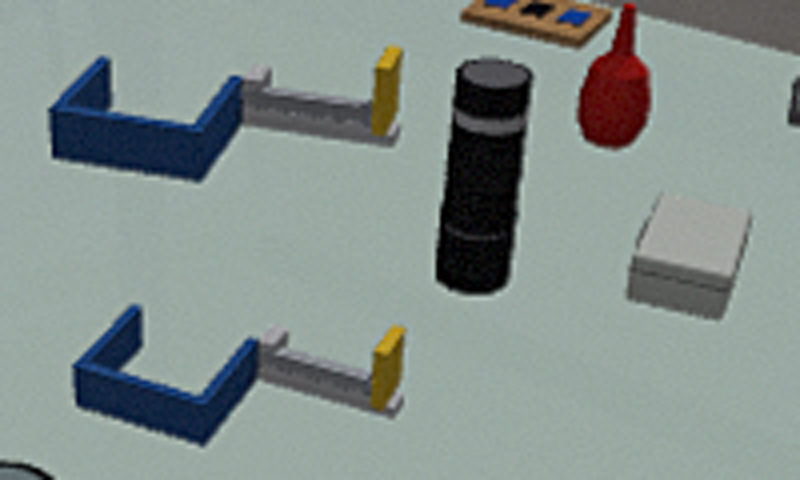

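```bash
cat >> h.py <<'E'
def Rpush(yaw,tilt):
    "tool pointing down with tool x at yaw (deg), tips leading along tool y by tilt (deg)"
    return R.from_euler('z',yaw,degrees=True)*R.from_euler('x',180,degrees=True)*R.from_euler('x',-tilt,degrees=True)
def go(env,pos,rot,nrow=5,cmd=None):
    s=env.state(); p0=s["ee_pos"]; r0=R.from_euler('xyz',s["ee_rot"],degrees=True)
    d=r0.inv().apply(np.array(pos)-p0); t=(r0.inv()*rot).as_rotvec()
    print('t',s["time_s"],'pos',p0.round(1),'rot',s["ee_rot"].round(1),'F',s["force"].round(1),'w',round(s["gripper_width"],1))
    print('shift',d.round(1),'|',round(np.linalg.norm(d),1),'turn',t.round(3),'deg',round(np.degrees(np.linalg.norm(t)),1))
E
python3 - <<'E'
from workcell import env
from h import *
go(env,(470,30,330),Rpush(13,0))
E
```

```text
t 0.1 pos [ 155.9 -553.   213.2] rot [-1.80e+02  1.00e-01 -7.43e+01] F [ 0.5 -0.6 -0.3] w 91.4
shift [-476.1 -460.5 -116. ] | 672.4 turn [-1.000e-03  1.000e-03 -1.523e+00] deg 87.3
```

Call:
drive_tool(series=[[0.5,[-476,-460,-116],[0,0,-1.523]],[0.5,[-476,-460,-116],[0,0,-1.523]],[0.5,[-476,-460,-116],[0,0,-1.523]],[0.5,[-476,-460,-116],[0,0,-1.523]],[0.5,[-476,-460,-116],[0,0,-1.523]]])

```text
time_s: 0.6
ee_pos: [273.0, -334.6, 257.1]
ee_rot: [-180.0, 0.0, -31.0]
force: [0.8, -0.2, -0.2]
gripper_width: 53.8
```

```bash
python3 - <<'E'
from workcell import env
from h import *
go(env,(470,30,330),Rpush(13,0))
E
```

```text
t 0.6 pos [ 273.  -334.6  257.1] rot [-180.    0.  -31.] F [ 0.8 -0.2 -0.2] w 53.8
shift [ -18.8 -414.   -72.7] | 420.8 turn [-0.001  0.    -0.768] deg 44.0
```

Call:
drive_tool(series=[[0.67,[-19,-414,-73],[0,0,-0.768]],[0.67,[-19,-414,-73],[0,0,-0.768]],[0.67,[-19,-414,-73],[0,0,-0.768]],[0.67,[-19,-414,-73],[0,0,-0.768]],[0.67,[-19,-414,-73],[0,0,-0.768]]])

```text
time_s: 1.1
ee_pos: [391.0, -118.5, 300.7]
ee_rot: [180.0, -0.0, 12.0]
force: [1.2, -1.1, -0.1]
gripper_width: 30.2
```

```bash
python3 - <<'E'
from workcell import env
from h import *
go(env,(470,30,330),Rpush(13,0))
E
```

```text
t 1.1 pos [ 391.  -118.5  300.7] rot [180.  -0.  12.] F [ 1.2 -1.1 -0.1] w 30.2
shift [ 108.2 -128.8  -29.3] | 170.8 turn [ 0.    -0.    -0.017] deg 1.0
```

Call:
drive_tool(series=[[0.67,[108,-129,-29],[0,0,-0.017]],[0.67,[108,-129,-29],[0,0,-0.017]],[0.67,[108,-129,-29],[0,0,-0.017]],[0.67,[108,-129,-29],[0,0,-0.017]],[0.67,[108,-129,-29],[0,0,-0.017]]])

```text
time_s: 1.6
ee_pos: [471.4, 30.0, 329.1]
ee_rot: [-180.0, 0.0, 12.9]
force: [0.4, -0.4, -0.1]
gripper_width: 29.9
```

```bash
python3 - <<'E'
from workcell import env
from h import *
f=grab(env,'wrist','w1'); print(f["origin"],f["orientation"],f["K"])
E
```

```text
[456.48423328  95.8127734  500.72987953] [ 1.65946579e+02 -3.27677163e-02  1.28605541e+01] [[300.98240701   0.         322.67911232]
 [  0.         300.98240701 199.74117849]
 [  0.           0.           1.        ]]
```

View pics/w1.png

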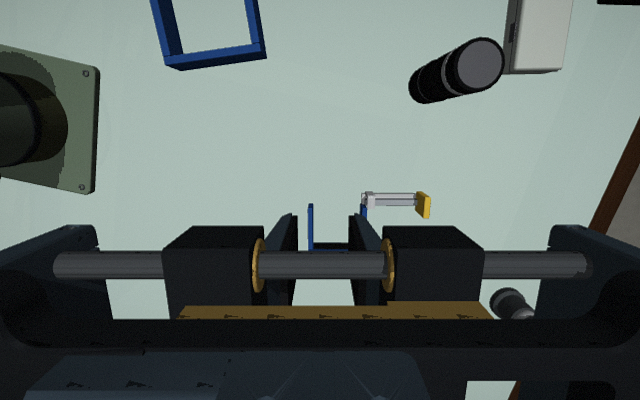

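Call:
drive_tool(series=[[0.67,[20,190,0],[0,0,0]],[0.67,[20,190,0],[0,0,0]],[0.67,[20,190,0],[0,0,0]],[0.67,[20,190,0],[0,0,0]],[0.67,[20,190,0],[0,0,0]]])

```text
time_s: 2.15
ee_pos: [531.1, -159.1, 328.0]
ee_rot: [179.9, 0.1, 12.3]
force: [0.4, 0.2, 0.6]
gripper_width: 30.0
```

```bash
python3 - <<'E'
from workcell import env
from h import *
f=grab(env,'wrist','w2'); print(f["origin"],f["orientation"])
E
```

```text
[517.28907432 -92.67947523 499.45863799] [1.65837256e+02 1.09059877e-01 1.22054493e+01]
```

View pics/w2.png

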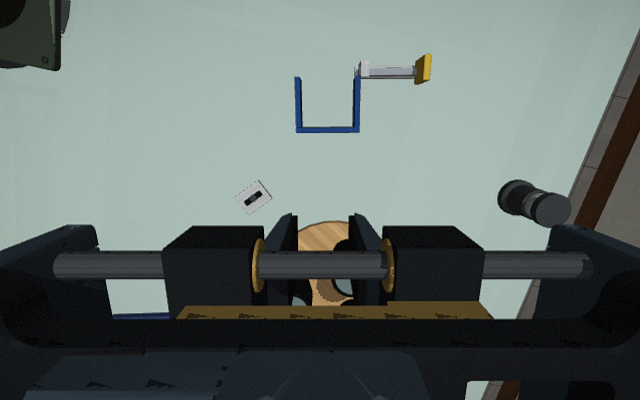

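```bash
python3 - <<'E'
from h import *
f=load('w2');im=f["image"][:,:,::-1]
c=im[45:145,285:445]
cv2.imwrite('pics/crop2.png',cv2.resize(c,None,fx=5,fy=5,interpolation=cv2.INTER_CUBIC))
f=load('w1');im=f["image"][:,:,::-1]
c=im[20:120,395:520]
cv2.imwrite('pics/crop3.png',cv2.resize(c,None,fx=5,fy=5,interpolation=cv2.INTER_CUBIC))
E
```

```text
(no output)
```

View pics/crop2.png

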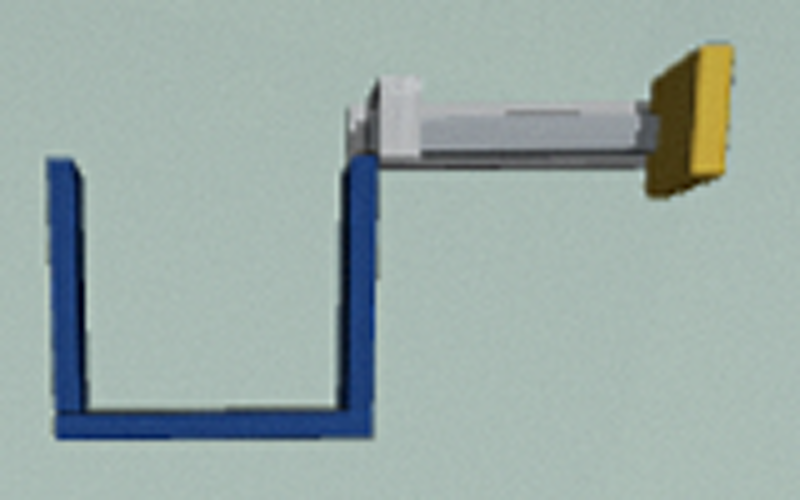

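View pics/crop3.png

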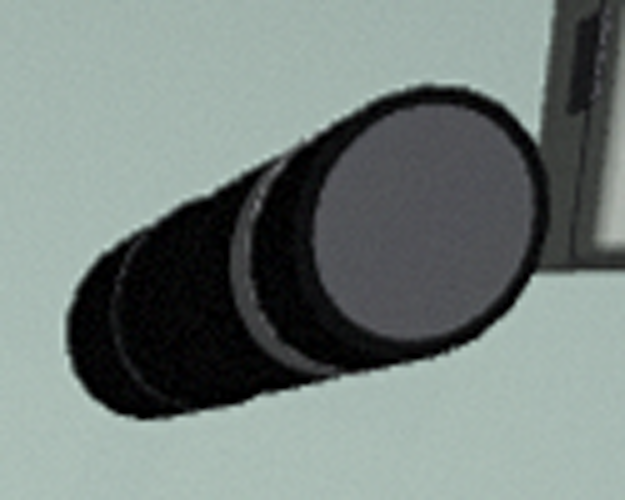

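```bash
python3 - <<'E'
from h import *
f=load('w2')
P={}
for n,p in dict(m_neg=(48,158),b_neg=(56,438),b_pos=(374,438),m_pos=(379,157)).items():
    P[n]=ray(f,(np.array(p)+.5)/5-.5+np.array([285,45]),34)[:2]; print(n,P[n].round(1))
print([np.linalg.norm(P[a]-P[b]).round(1) for a,b in(('m_neg','b_neg'),('b_neg','b_pos'),('m_pos','b_pos'),('m_neg','m_pos'))])
dx=(P['b_neg']+P['b_pos']-P['m_neg']-P['m_pos'])/2; dy=(P['b_pos']+P['m_pos']-P['b_neg']-P['m_neg'])/2
print(np.degrees(np.arctan2(dx[1],dx[0])),np.degrees(np.arctan2(dy[1],dy[0])))
yaw=(np.degrees(np.arctan2(dx[1],dx[0]))+np.degrees(np.arctan2(dy[1],dy[0]))-90)/2
c=sum(P.values())/4; ux=np.array([np.cos(np.radians(yaw)),np.sin(np.radians(yaw))]);uy=np.array([-ux[1],ux[0]])
o=c-4*ux; print('yaw',yaw,'origin',o)
def bf(p): d=np.array(p[:2])-o; return np.array([d@ux,d@uy]).round(1)
for n,p,z in(('tab top outer edge mid',(733,108),57),('tab lo outer',(722,175),57),('guide near',(380,158),33),('bar end',(350,130),24)):
    q=ray(f,(np.array(p)+.5)/5-.5+np.array([285,45]),z); print(n,bf(q))
f=load('w1')
for n,p,z in(('lens top',(424,222),163),('rim top',(430,218),165),('lens base ctr?',(155,325),0)):
    q=ray(f,(np.array(p)+.5)/5-.5+np.array([395,20]),z); print(n,q.round(1),bf(q))
E
```

```text
m_neg [462.1 -36.4]
b_neg [ 479.4 -113.5]
b_pos [573.2 -93.2]
m_pos [555.5 -15.9]
[np.float64(79.0), np.float64(96.0), np.float64(79.3), np.float64(95.7)]
-77.24889242498507 12.279819565365429
yaw -77.48453642980982 origin [516.67631079 -60.83365703]
tab top outer edge mid [-44.1 141.1]
tab lo outer [-27.  139.5]
guide near [-35.3  48.1]
bar end [-44.3  40.1]
lens top [602.  191.5 163. ] [-227.9  137.9]
rim top [602.  191.9 165. ] [-228.3  138.1]
lens base ctr? [600.4 190.7   0. ] [-227.4  136.2]
```

```bash
python3 - <<'E'
from workcell import env
from h import *
f=load('top0'); print('box',ray(f,(230,121),40)[:2])
go(env,(634,241,230),Rpush(-33,30))
E
```

```text
box [723.08005219 289.31664474]
t 2.2 pos [ 530.5 -156.5  328.3] rot [-1.80e+02  1.00e-01  1.23e+01] F [-0.6  0.5 -0.2] w 30.0
shift [ 186.3 -366.1   98.2] | 422.3 turn [-0.496 -0.205  0.774] deg 53.9
```

Call:
drive_tool(series=[[0.67,[186,-366,98],[-0.496,-0.205,0.774]],[0.67,[186,-366,98],[-0.496,-0.205,0.774]],[0.67,[186,-366,98],[-0.496,-0.205,0.774]],[0.67,[186,-366,98],[-0.496,-0.205,0.774]],[0.67,[186,-366,98],[-0.496,-0.205,0.774]]])

```text
time_s: 2.7
ee_pos: [583.7, 56.0, 279.1]
ee_rot: [158.6, 2.4, -19.7]
force: [0.1, -0.8, 0.6]
gripper_width: 30.3
```

```bash
python3 - <<'E'
from workcell import env
from h import *
go(env,(634,241,230),Rpush(-33,30))
E
```

```text
t 2.7 pos [583.7  56.  279.1] rot [158.6   2.4 -19.7] F [ 0.1 -0.8  0.6] w 30.3
shift [ -13.  -196.   -23.4] | 197.9 turn [-0.145 -0.062  0.227] deg 15.8
```

Call:
drive_tool(series=[[0.67,[-13,-196,-23],[-0.145,-0.062,0.227]],[0.67,[-13,-196,-23],[-0.145,-0.062,0.227]],[0.67,[-13,-196,-23],[-0.145,-0.062,0.227]],[0.67,[-13,-196,-23],[-0.145,-0.062,0.227]],[0.67,[-13,-196,-23],[-0.145,-0.062,0.227]]])

```text
time_s: 3.2
ee_pos: [633.1, 245.7, 224.1]
ee_rot: [149.9, 0.5, -32.3]
force: [0.1, 0.0, -0.7]
gripper_width: 30.4
```

```bash
python3 - <<'E'
from workcell import env
from h import *
f=grab(env,'wrist','w3')
go(env,(634,241,17),Rpush(-33,30))
for p in((601,191,0),(601,191,165),(723,289,40)): print(proj(f,p))
E
```

```text
t 3.25 pos [633.1 242.6 226.3] rot [149.9   0.4 -32.5] F [ 0.  -0.7 -0.1] w 30.0
shift [   3.  -104.2  181.5] | 209.4 turn [0.002 0.001 0.011] deg 0.7
[325.4777372  132.43313775]
[325.19856835 231.28145244]
[386.14578993   5.50885904]
```

View pics/w3.png

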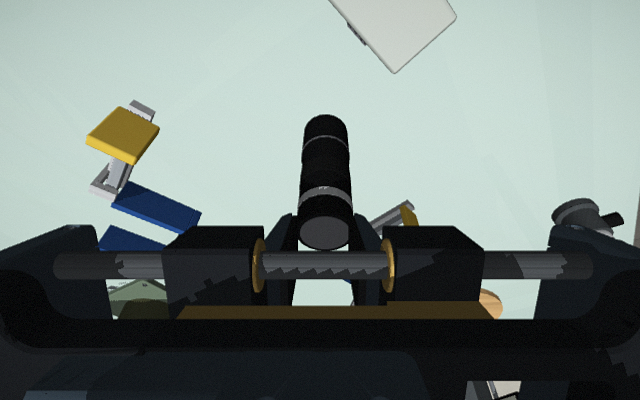

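Call:
drive_tool(series=[[0.67,[1,-21,36],[0,0,0.011]],[0.67,[1,-42,73],[0,0,0.011]],[0.67,[2,-63,110],[0,0,0.011]],[0.67,[3,-84,147],[0,0,0.011]],[0.67,[3,-104,181],[0,0,0.011]]])

```text
time_s: 3.75
ee_pos: [635.5, 236.7, 20.6]
ee_rot: [150.1, -0.1, -33.3]
force: [-0.1, 0.6, 0.2]
gripper_width: 29.9
```

```bash
python3 - <<'E'
from workcell import env
from h import *
f=grab(env,'scene','s4')
im=f["image"][:,:,::-1]
cv2.imwrite('pics/crop4.png',cv2.resize(im[60:260,260:500],None,fx=3,fy=3,interpolation=cv2.INTER_CUBIC))
u=np.array([-0.545,-0.839,0])
go(env,np.array((601,191,17))-u*41,Rpush(-33,30))
E
```

```text
t 3.8 pos [632.3 235.7  13.5] rot [149.6   0.2 -33.3] F [-1.7  0.2 -4. ] w 29.9
shift [-1.8 13.4  3.8] | 14.1 turn [ 0.006  0.006 -0.003] deg 0.5
```

View pics/crop4.png

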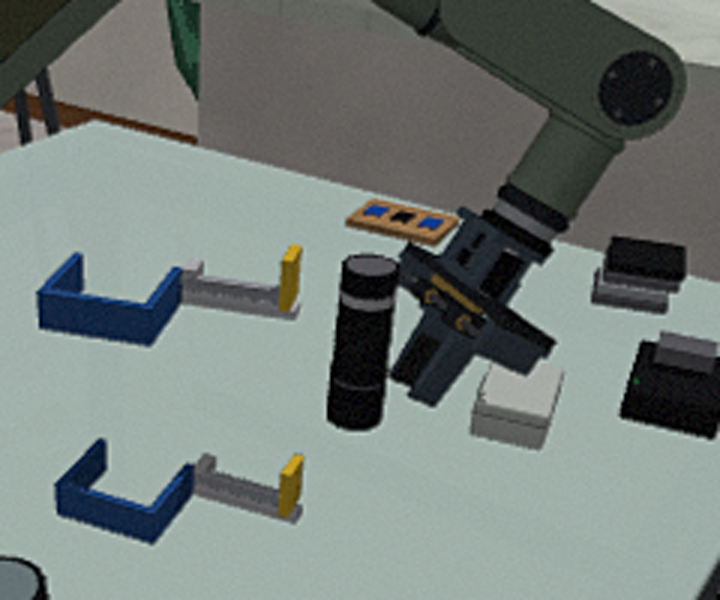

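Call:
drive_tool(series=[[0.67,[0,3,-2],[0,0,0]],[0.67,[0,5,0],[0,0,0]],[0.67,[0,7,1],[0,0,0]],[0.67,[0,9,2],[0,0,0]],[0.67,[0,9,2],[0,0,0]]])

```text
time_s: 4.3
ee_pos: [631.7, 231.3, 24.7]
ee_rot: [150.2, -0.2, -33.3]
force: [-0.8, 0.2, 0.6]
gripper_width: 30.1
```

```bash
python3 - <<'E'
from workcell import env
from h import *
go(env,(0,0,0),Rpush(-33,30))
o=np.array([516.7,-60.8]);a=np.radians(-77.45);ux=np.array([np.cos(a),np.sin(a)]);uy=np.array([-ux[1],ux[0]])
p=env.state()["ee_pos"][:2]
u=np.array([-0.545,-0.839]);l=np.array([-0.839,0.545])
d=np.array([601,191])-p; print('lens rel fwd',d@u,'lat',d@l)
tgt=o-95*ux; print('tgt',tgt,'dir from lens',(tgt-[601,191])/np.linalg.norm(tgt-[601,191]),np.linalg.norm(tgt-[601,191]))
E
```

```text
t 4.3 pos [631.7 231.3  24.7] rot [150.2  -0.2 -33.3] F [-0.8  0.2  0.6] w 30.1
shift [-401.5  456.9  288.4] | 673.2 turn [-0.004 -0.001 -0.005] deg 0.4
lens rel fwd 50.54919830392095 lat 3.7750408768162633
tgt [496.05730651  31.93014184] dir from lens [-0.55068351 -0.83471412] 190.568068395246
```

Call:
drive_tool(series=[[0.67,[-2,-1,4],[0,0,0]],[0.67,[-4,-2,6],[0,0,0]],[0.67,[-4,2,9],[0,0,0]],[0.67,[-4,5,11],[0,0,0]],[0.67,[-4,5,11],[0,0,0]]])

```text
time_s: 4.8
ee_pos: [622.2, 224.8, 15.9]
ee_rot: [150.1, -0.1, -33.3]
force: [-0.0, -0.3, -0.1]
gripper_width: 30.2
```

```bash
cat >> h.py <<'E'
O=np.array([516.7,-60.8]);_a=np.radians(-77.45);UX=np.array([np.cos(_a),np.sin(_a)]);UY=np.array([-UX[1],UX[0]])
def bf(p): d=np.array(p)[:2]-O; return np.array([d@UX,d@UY]).round(1)
E
python3 - <<'E'
from workcell import env
from h import *
f=grab(env,'wrist','w5')
go(env,(0,0,0),Rpush(-33,30))
s=env.state();p=s["ee_pos"][:2]
u=np.array([-0.545,-0.839]);l=np.array([-0.839,0.545])
d=np.array([601,191])-p; print('lens rel fwd',d@u,'lat',d@l)
E
```

```text
t 4.85 pos [622.4 225.1  16. ] rot [ 1.501e+02 -1.000e-01 -3.330e+01] F [0.6 1.  0.1] w 29.9
shift [-397.1  451.4  277.2] | 662.1 turn [-0.002  0.001 -0.005] deg 0.3
lens rel fwd 40.27110483198044 lat -0.5823669906566387
```

View pics/w5.png

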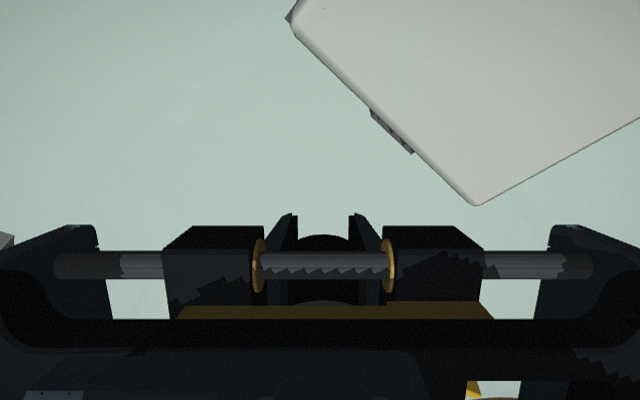

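Call:
drive_tool(series=[[0.67,[0,7,4],[0,0,0]],[0.67,[0,15.6,9],[0,0,0]],[0.67,[0,26,15],[0,0,0]],[0.67,[0,36.4,21],[0,0,0]],[0.67,[0,46.8,27],[0,0,0]]])

```text
time_s: 5.35
ee_pos: [592.8, 179.8, 15.9]
ee_rot: [150.2, -0.1, -33.2]
force: [1.2, 3.0, -0.6]
gripper_width: 30.2
```

```bash
python3 - <<'E'
from workcell import env
from h import *
f=grab(env,'scene','s6')
cv2.imwrite('pics/crop6.png',cv2.resize(f["image"][60:260,260:500,::-1],None,fx=3,fy=3,interpolation=cv2.INTER_CUBIC))
go(env,(0,0,0),Rpush(-33,30))
E
```

```text
t 5.4 pos [591.4 177.9  16.4] rot [ 1.50e+02 -1.00e-01 -3.33e+01] F [-0.6 -0.3  1.2] w 30.2
shift [-396.7  402.1  250.3] | 617.8 turn [-0.     0.001 -0.005] deg 0.3
```

View pics/crop6.png

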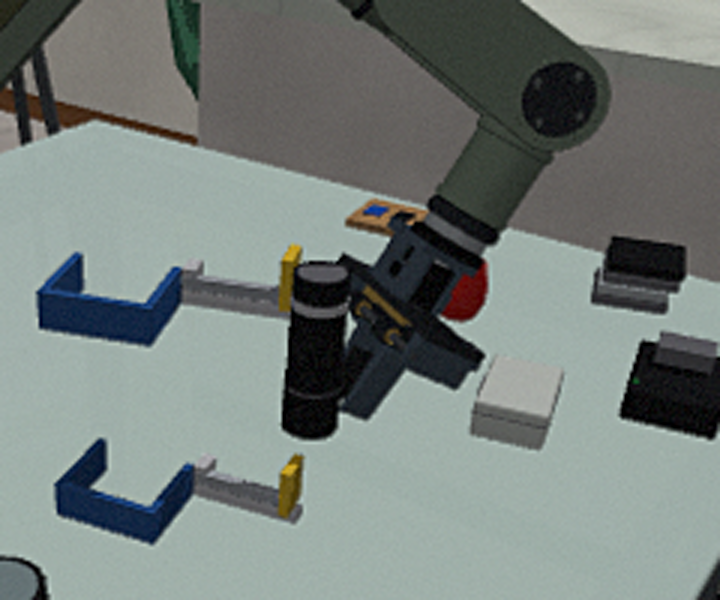

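Call:
drive_tool(series=[[0.67,[0,11,6],[0,0,0]],[0.67,[0,23,13],[0,0,0]],[0.67,[0,35,20],[0,0,0]],[0.67,[0,47,27],[0,0,0]],[0.67,[0,59,34],[0,0,0]]])

```text
time_s: 5.9
ee_pos: [556.1, 123.3, 16.1]
ee_rot: [150.3, -0.2, -33.2]
force: [2.6, 2.9, 0.7]
gripper_width: 29.8
```

Call:
drive_tool(series=[[0.67,[0,12,7],[0,0,0]],[0.67,[0,24,14],[0,0,0]],[0.67,[0,36,21],[0,0,0]],[0.67,[0,48,27.7],[0,0,0]],[0.67,[0,58,33.5],[0,0,0]]])

```text
time_s: 6.4
ee_pos: [518.9, 66.8, 16.0]
ee_rot: [150.2, -0.2, -33.2]
force: [2.2, 3.6, 2.9]
gripper_width: 30.2
```

```bash
python3 - <<'E'
from workcell import env
from h import *
f=grab(env,'scene','s7')
cv2.imwrite('pics/crop7.png',cv2.resize(f["image"][100:260,240:440,::-1],None,fx=4,fy=3.75,interpolation=cv2.INTER_CUBIC)[:600])
go(env,(0,0,0),Rpush(-33,30))
E
```

```text
t 6.45 pos [517.3  65.1  16.3] rot [ 1.50e+02 -1.00e-01 -3.33e+01] F [-0.2  0.9  2.4] w 29.9
shift [-396.7  285.1  182.7] | 521.6 turn [ 0.     0.001 -0.005] deg 0.3
```

View pics/crop7.png

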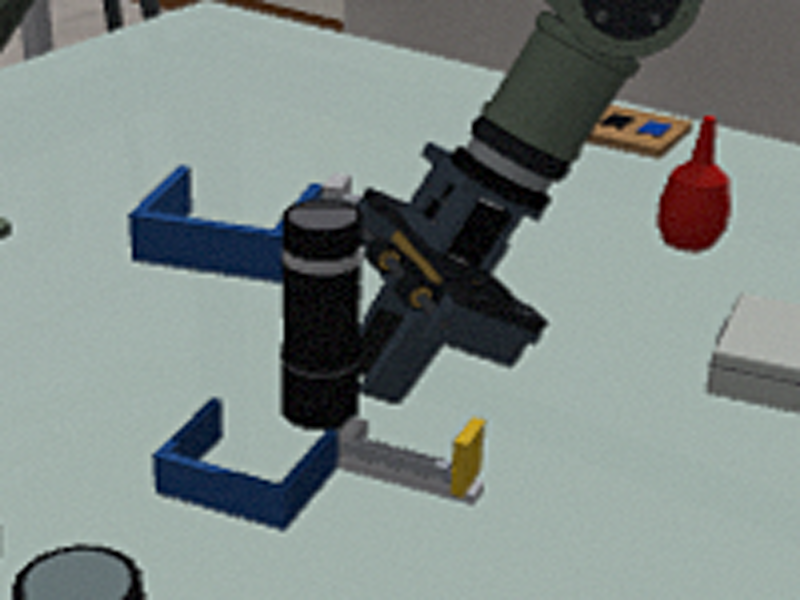

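Call:
drive_tool(series=[[0.67,[0,-10,-6],[0,0,0]],[0.67,[0,-20,-12],[0,0,0]],[0.67,[0,-30,-17.5],[0,0,0]],[0.67,[0,-39,-22.5],[0,0,0]],[0.67,[0,-39,-22.5],[0,0,0]]])

```text
time_s: 6.95
ee_pos: [544.7, 106.6, 15.2]
ee_rot: [150.2, -0.1, -33.2]
force: [0.3, -0.1, 0.4]
gripper_width: 30.2
```

```bash
python3 - <<'E'
from workcell import env
from h import *
f=grab(env,'top','t8')
cv2.imwrite('pics/crop8.png',cv2.resize(f["image"][120:240,240:400,::-1],None,fx=5,fy=5,interpolation=cv2.INTER_CUBIC))
for z in(0,165): print(proj(f,(496.6,33,z)))
go(env,(483.5,91.6,17),Rpush(12.55,30))
E
```

```text
[310.09181191 194.5972788 ]
[309.88000717 184.48862978]
t 7.0 pos [544.  105.7  15.3] rot [ 1.501e+02 -1.000e-01 -3.320e+01] F [-0.3 -0.5  0.3] w 30.2
shift [-42.9  39.8  20.9] | 62.1 turn [-0.001  0.397 -0.692] deg 45.7
```

View pics/crop8.png

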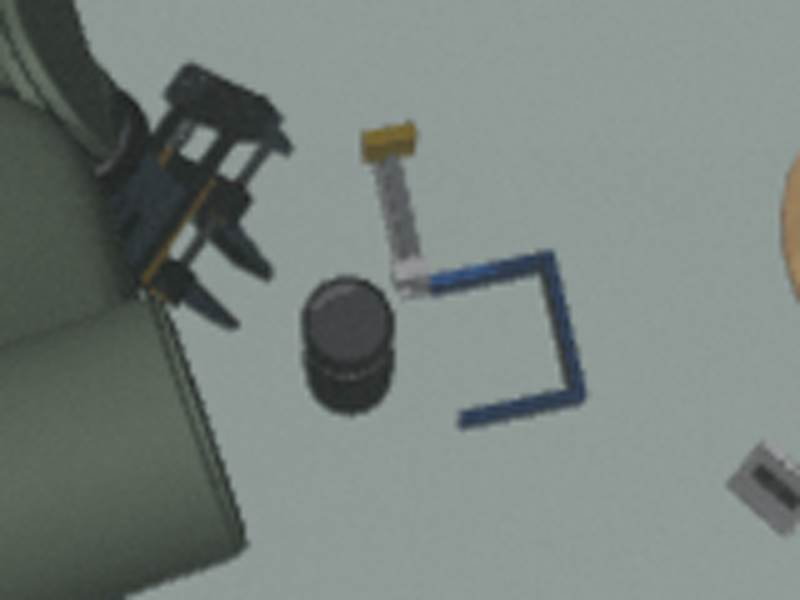

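Call:
drive_tool(series=[[0.67,[-12,-4,-2],[0,0.08,-0.138]],[0.67,[-25,3,2],[0,0.159,-0.277]],[0.67,[-35,20,10],[0,0.238,-0.415]],[0.67,[-40,32,17],[0,0.318,-0.554]],[0.67,[-43,40,21],[0,0.397,-0.692]]])

```text
time_s: 7.5
ee_pos: [481.4, 90.1, 17.4]
ee_rot: [150.0, 0.0, 10.1]
force: [1.2, -0.1, 0.2]
gripper_width: 30.0
```

```bash
python3 - <<'E'
from workcell import env
from h import *
go(env,(482.4,93.4,17),Rpush(12.55,30))
print(bf(env.state()["ee_pos"]))
E
```

```text
t 7.5 pos [481.4  90.1  17.4] rot [150.    0.   10.1] F [ 1.2 -0.1  0.2] w 30.0
shift [ 1.6 -2.9 -1.2] | 3.5 turn [-0.     0.022 -0.036] deg 2.4
[-155.    -1.7]
```

Call:
drive_tool(series=[[0.67,[1,0,0],[0,0.022,-0.036]],[0.67,[1,0,0],[0,0.022,-0.036]],[0.67,[1,0,0],[0,0.022,-0.036]],[0.67,[1,0,0],[0,0.022,-0.036]],[0.67,[1,0,0],[0,0.022,-0.036]]])

```text
time_s: 8.0
ee_pos: [484.9, 91.1, 17.2]
ee_rot: [150.1, -0.2, 12.1]
force: [0.9, -0.0, 0.2]
gripper_width: 29.8
```

```bash
python3 - <<'E'
from workcell import env
from h import *
f=grab(env,'wrist','w9')
go(env,(482.4,93.4,17),Rpush(12.55,30))
print(bf(env.state()["ee_pos"]), proj(f,(497,35,0)),proj(f,(497,35,165)))
E
```

```text
t 8.05 pos [484.6  91.   17.2] rot [ 1.501e+02 -1.000e-01  1.210e+01] F [-0.1  0.2  0.4] w 30.3
shift [-1.7 -2.5 -1.3] | 3.3 turn [-0.001  0.002 -0.008] deg 0.5
[-155.2    1.7] [322.65147667 267.61956075] [324.0990689  634.58602369]
```

View pics/w9.png

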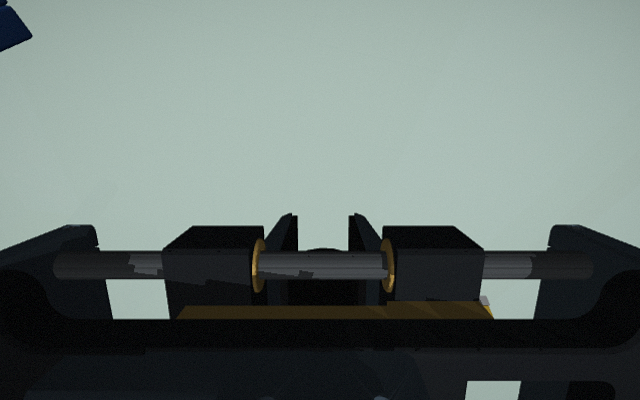

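Call:
drive_tool(series=[[0.67,[-1,10,6],[0,0,0]],[0.67,[-1,21,12],[0,0,0]],[0.67,[-1,31,18],[0,0,0]],[0.67,[-1.5,42,24],[0,0,0]],[0.67,[-1.5,52,30],[0,0,0]]])

```text
time_s: 8.55
ee_pos: [494.9, 30.6, 17.3]
ee_rot: [150.1, -0.1, 12.1]
force: [-0.3, 2.4, -1.1]
gripper_width: 29.8
```

```bash
python3 - <<'E'
from workcell import env
from h import *
f=grab(env,'scene','s10')
cv2.imwrite('pics/crop10.png',cv2.resize(f["image"][100:250,240:440,::-1],None,fx=4,fy=4,interpolation=cv2.INTER_CUBIC)[:600])
f=grab(env,'top','t10')
cv2.imwrite('pics/crop10t.png',cv2.resize(f["image"][120:240,240:400,::-1],None,fx=5,fy=5,interpolation=cv2.INTER_CUBIC))
go(env,(0,0,0),Rpush(12.55,30))
print(bf(env.state()["ee_pos"]))
E
```

```text
t 8.65 pos [494.7  29.7  17.5] rot [ 1.5e+02 -1.0e-01  1.2e+01] F [ 0.3  0.2 -0.4] w 30.2
shift [-490.   -72.6  -22.3] | 495.9 turn [ 0.001  0.004 -0.008] deg 0.5
[-93.1  -1.8]
```

View pics/crop10.png

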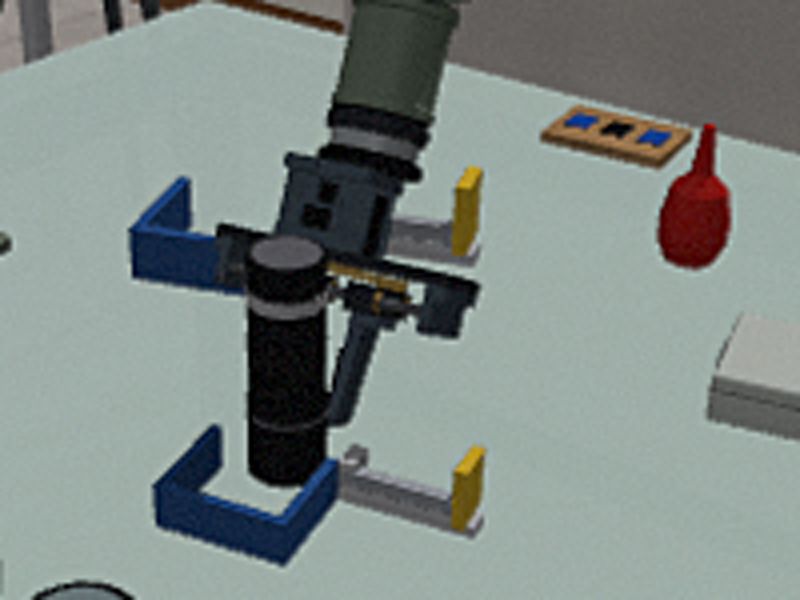

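View pics/crop10t.png

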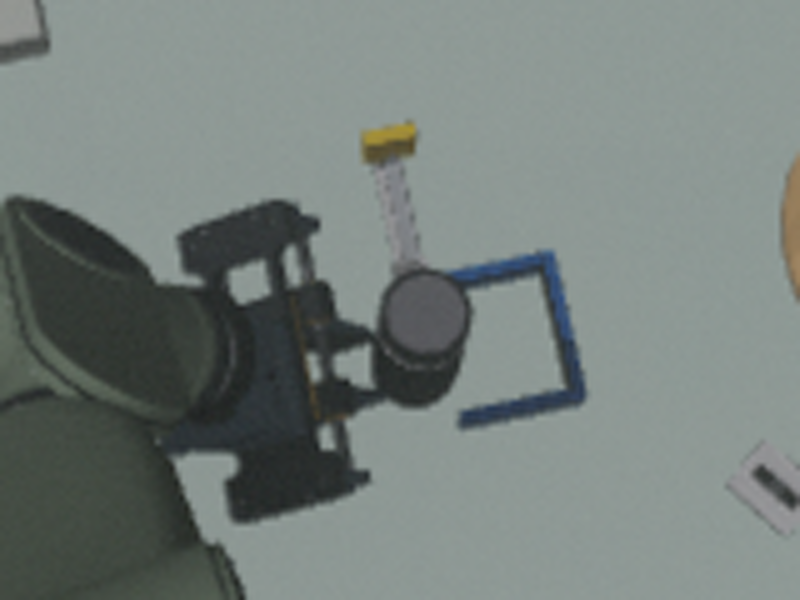

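```bash
python3 - <<'E'
from h import *
f=load('t10')
print(bf(ray(f,(240+424.5/5-.5,120+313.5/5-.5),163)))
l=O-55.5*UX
print(proj(f,(*l,165))*5-[1200,600],proj(f,(*l,0))*5-[1200,600])
E
```

```text
[-54.3  -0.8]
[419.78662834 309.34007834] [412.91491807 361.28612079]
```

Call:
drive_tool(series=[[0.67,[0.5,9,5],[0,0,0]],[0.67,[1,20,11.5],[0,0,0]],[0.67,[1,31,18],[0,0,0]],[0.67,[1,41.5,24],[0,0,0]],[0.67,[1,49.5,28.5],[0,0,0]]])

```text
time_s: 9.15
ee_pos: [508.0, -25.0, 17.3]
ee_rot: [150.0, -0.1, 12.1]
force: [-1.6, 3.9, -0.5]
gripper_width: 30.0
```

```bash
python3 - <<'E'
from workcell import env
from h import *
f=grab(env,'scene','s11')
cv2.imwrite('pics/crop11.png',cv2.resize(f["image"][100:250,240:440,::-1],None,fx=4,fy=4,interpolation=cv2.INTER_CUBIC)[:600])
f=grab(env,'top','t11')
cv2.imwrite('pics/crop11t.png',cv2.resize(f["image"][120:240,240:400,::-1],None,fx=5,fy=5,interpolation=cv2.INTER_CUBIC))
go(env,(0,0,0),Rpush(12.55,30))
print(bf(env.state()["ee_pos"]))
E
```

```text
t 9.25 pos [507.9 -25.4  17.5] rot [ 1.50e+02 -1.00e-01  1.21e+01] F [ 0.8 -0.  -0.1] w 30.0
shift [-491.4 -121.8  -50.9] | 508.9 turn [ 0.     0.003 -0.008] deg 0.5
[-36.4  -0.9]
```

View pics/crop11.png

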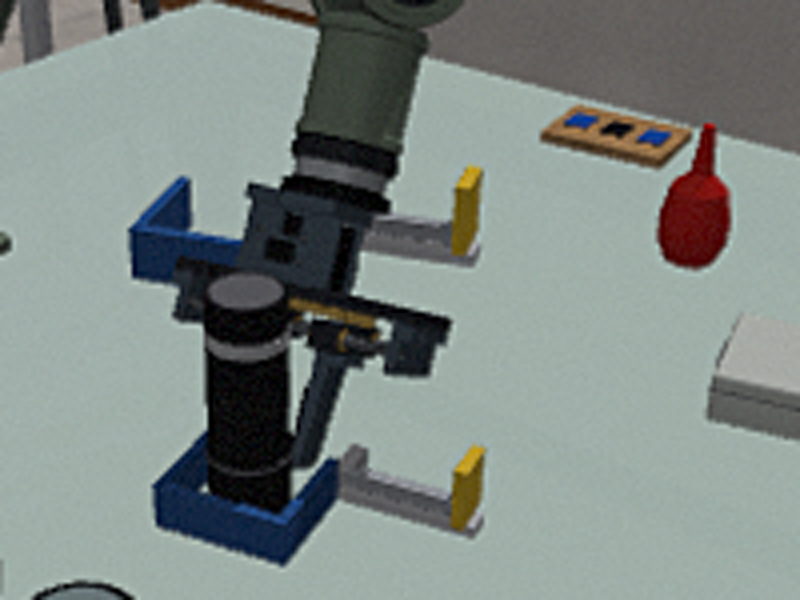

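View pics/crop11t.png

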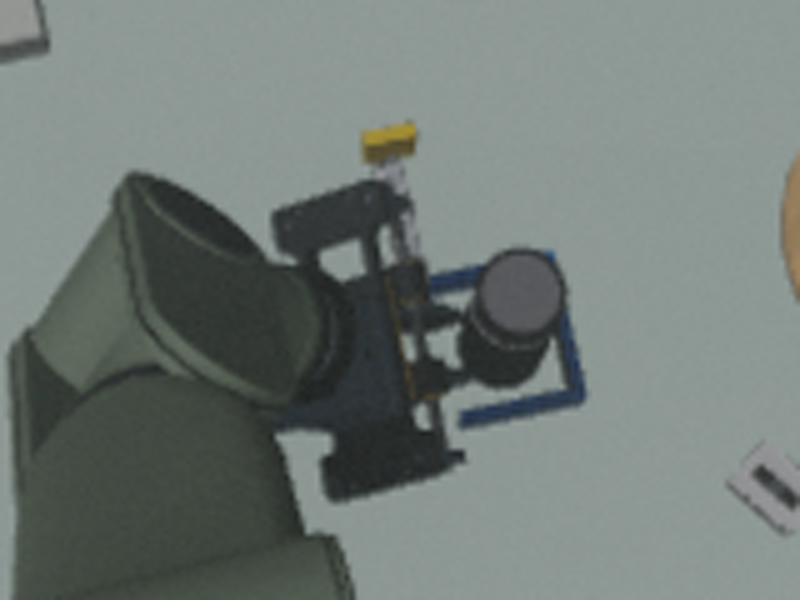

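```bash
python3 - <<'E'
from h import *
f=load('t11')
print(bf(ray(f,(240+521.5/5-.5,120+291.5/5-.5),163)))
E
```

```text
[2.2 0.4]
```

Call:
drive_tool(series=[[0.67,[0,-13,-7.5],[0,0,0]],[0.67,[0,-35,-20],[0,0,0]],[0.67,[0,-61,-35],[0,0,0]],[0.67,[0,-61,-35],[0,0,0]],[0.67,[0,-50,-54],[0,0,0]]])

```text
time_s: 9.75
ee_pos: [491.5, 44.4, 37.7]
ee_rot: [149.9, 0.2, 12.2]
force: [-0.3, 0.6, -0.2]
gripper_width: 30.3
```

```bash
python3 - <<'E'
from workcell import env
from h import *
T=O-43*UX+188*UY; print(T)
s=env.state()
go(env,(*s["ee_pos"][:2],240),Rpush(12.55,30))
print(bf(s["ee_pos"]),s["qpos"].round(0))
E
```

```text
[690.86453522  22.02339447]
t 9.75 pos [491.5  44.4  37.7] rot [149.9   0.2  12.2] F [-0.3  0.6 -0.2] w 30.3
shift [  -0.8  101.3 -175.1] | 202.3 turn [ 0.001  0.006 -0.003] deg 0.4
[-108.2   -1.7] [ 23.  26. 115. -39.  52.  39.]
```

Call:
drive_tool(series=[[1,[0,25,-43],[0,0,0]],[1,[0,50,-86],[0,0,0]],[1,[0,75,-129],[0,0,0]],[1,[0,100,-173],[0,0,0]],[1,[0,101,-175],[0,0,0]]])

```text
time_s: 10.25
ee_pos: [495.6, 44.5, 248.0]
ee_rot: [150.0, -0.8, 12.1]
force: [-0.4, 0.7, 0.2]
gripper_width: 0.7
```

```bash
python3 - <<'E'
from workcell import env
from h import *
for c in('scene','top'):
    f=grab(env,c,c+'12')
    x0,y0=(240,100) if c=='scene' else (240,120)
    cv2.imwrite(f'pics/{c}12c.png',cv2.resize(f["image"][y0:y0+120,x0:x0+160,::-1],None,fx=5,fy=5,interpolation=cv2.INTER_CUBIC))
go(env,(690.9,22,240),Rpush(-77.45,0))
E
```

```text
t 10.35 pos [493.   44.1 242.5] rot [150.   -0.3  12.1] F [-1.   0.8 -0.1] w 0.2
shift [188.9  53.   34.4] | 199.2 turn [ 0.407 -0.411  1.523] deg 93.3
```

View pics/scene12c.png

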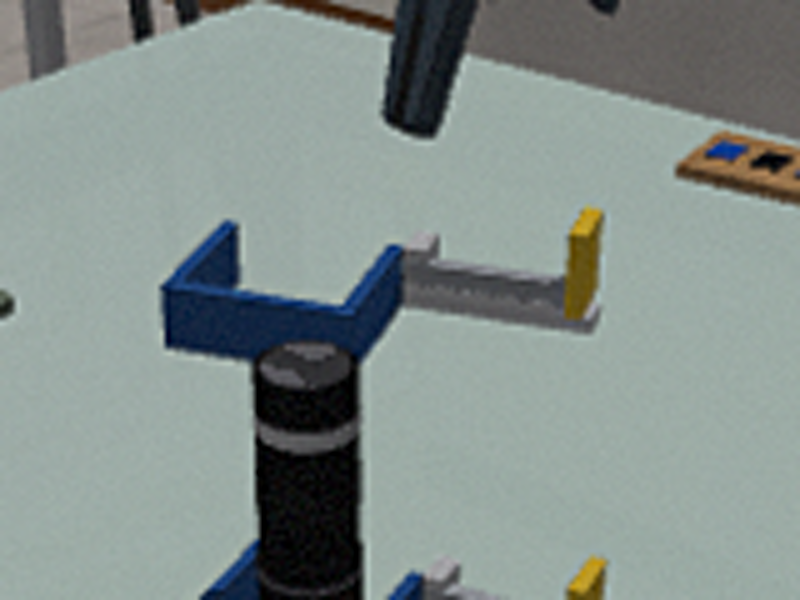

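View pics/top12c.png

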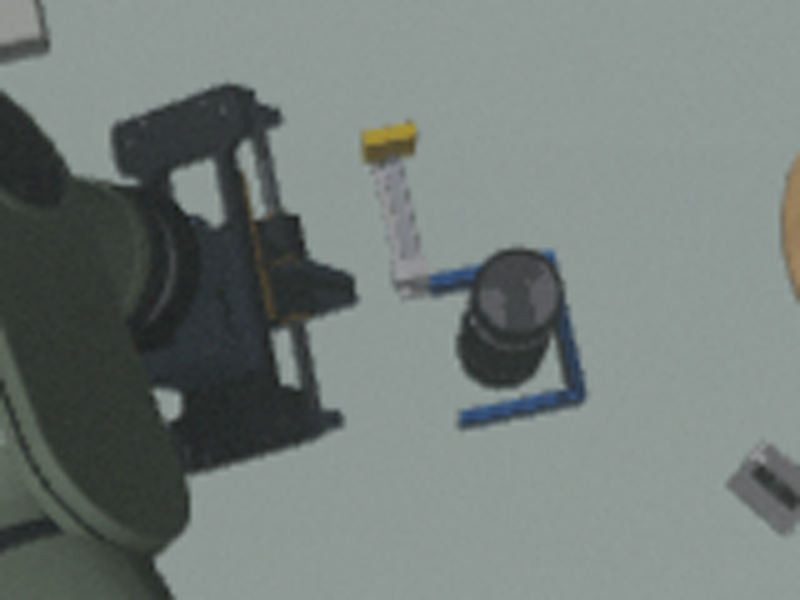

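Call:
drive_tool(series=[[1,[189,53,34],[0.407,-0.411,1.523]],[1,[189,53,34],[0.407,-0.411,1.523]],[1,[189,53,34],[0.407,-0.411,1.523]],[1,[189,53,34],[0.407,-0.411,1.523]],[1,[189,53,34],[0.407,-0.411,1.523]]])

```text
time_s: 10.85
ee_pos: [694.8, 21.0, 231.6]
ee_rot: [163.5, -6.0, -29.5]
force: [-1.3, 0.1, -0.5]
gripper_width: 0.5
```

```bash
python3 - <<'E'
from workcell import env
from h import *
go(env,(690.9,22,200),Rpush(-77.45,0)); print(env.state()["qpos"].round())
E
```

```text
t 10.85 pos [694.8  21.  231.6] rot [163.5  -6.  -29.5] F [-1.3  0.1 -0.5] w 0.5
shift [-7.1 -7.8 30. ] | 31.8 turn [ 0.227 -0.217  0.816] deg 50.1
[  9.  32.  67. -17.  87.  41.]
```

Call:
drive_tool(series=[[1,[-7,-8,30],[0.227,-0.217,0.816]],[1,[-7,-8,30],[0.227,-0.217,0.816]],[1,[-7,-8,30],[0.227,-0.217,0.816]],[1,[-7,-8,30],[0.227,-0.217,0.816]],[1,[-7,-8,30],[0.227,-0.217,0.816]]])

```text
time_s: 11.35
ee_pos: [686.2, 23.2, 203.5]
ee_rot: [178.1, -1.6, -70.7]
force: [0.1, 0.4, 0.5]
gripper_width: 0.7
```

```bash
python3 - <<'E'
from workcell import env
from h import *
go(env,(690.9,22,120),Rpush(-77.45,0)); print(env.state()["qpos"].round())
E
```

```text
t 11.35 pos [686.2  23.2 203.5] rot [178.1  -1.6 -70.7] F [0.1 0.4 0.5] w 0.7
shift [ 0.4 -6.8 83.4] | 83.7 turn [ 0.032 -0.03   0.117] deg 7.2
[ 2. 30. 73. -2. 79. 73.]
```

Call:
drive_tool(series=[[1,[0,-7,40],[0.032,-0.03,0.117]],[1,[0,-7,83],[0.032,-0.03,0.117]],[1,[0,-7,83],[0.032,-0.03,0.117]],[1,[0,-7,83],[0.032,-0.03,0.117]],[1,[0,-7,83],[0.032,-0.03,0.117]]])

```text
time_s: 11.85
ee_pos: [693.7, 23.3, 125.5]
ee_rot: [-179.6, -0.2, -77.1]
force: [-0.1, -0.8, 1.1]
gripper_width: 0.4
```

```bash
python3 - <<'E'
from workcell import env
from h import *
s=env.state(); print(bf(s["ee_pos"]))
go(env,(690.9,22,28),Rpush(-77.45,0))
E
```

```text
[-43.6 191. ]
t 11.85 pos [693.7  23.3 125.5] rot [-179.6   -0.2  -77.1] F [-0.1 -0.8  1.1] w 0.4
shift [ 0.4  3.7 97.4] | 97.5 turn [-0.007 -0.003  0.007] deg 0.6
```

Call:
drive_tool(series=[[1,[0,1,30],[0,0,0]],[1,[0,2,60],[0,0,0]],[1,[0,2,85],[0,0,0]],[1,[0,2,95],[0,0,0]],[1,[0,2,95],[0,0,0]]])

```text
time_s: 12.35
ee_pos: [691.2, 22.9, 29.0]
ee_rot: [-179.7, -0.1, -77.0]
force: [-0.6, -0.7, -0.1]
gripper_width: 0.5
```

```bash
python3 - <<'E'
from workcell import env
from h import *
f=grab(env,'scene','s13')
cv2.imwrite('pics/crop13.png',cv2.resize(f["image"][100:250,240:440,::-1],None,fx=4,fy=4,interpolation=cv2.INTER_CUBIC)[:600])
s=env.state(); print(bf(s["ee_pos"]))
go(env,(690.9,22,28),Rpush(-77.45,0))
E
```

```text
[-43.6 189.4]
t 12.4 pos [692.1  22.9  30.2] rot [-1.796e+02 -1.000e-01 -7.710e+01] F [ 0.3 -1.1  0.9] w 0.6
shift [0.6 1.4 2.2] | 2.7 turn [-0.007 -0.003  0.007] deg 0.6
```

View pics/crop13.png

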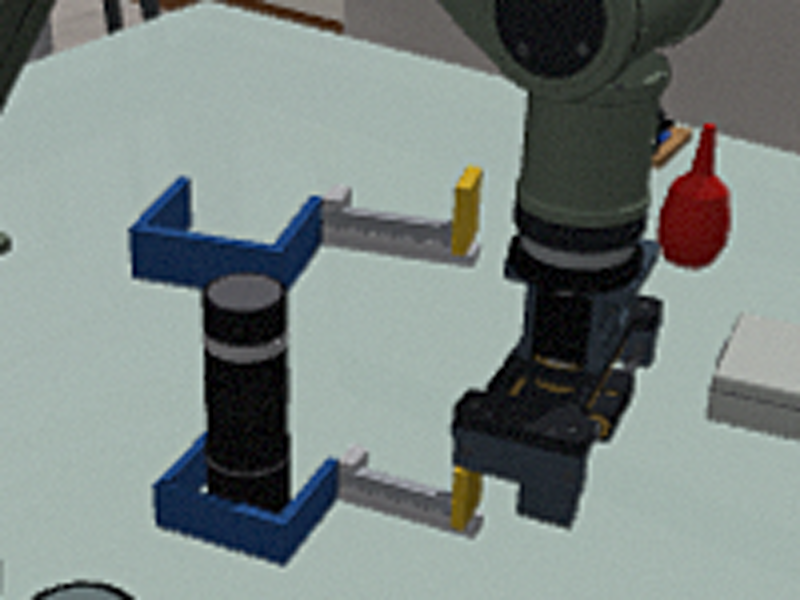

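Call:
drive_tool(series=[[1,[0,9,0],[0,0,0]],[1,[0,18,0],[0,0,0]],[1,[0,27,0],[0,0,0]],[1,[0,38,0],[0,0,0]],[1,[0,50,0],[0,0,0]]])

```text
time_s: 12.9
ee_pos: [642.8, 11.5, 29.8]
ee_rot: [-179.5, -0.1, -77.1]
force: [2.6, 1.8, 1.4]
gripper_width: 0.7
```

Call:
drive_tool(series=[[1,[0,9,0],[0,0,0]],[1,[0,18,0],[0,0,0]],[1,[0,26,0],[0,0,0]],[1,[0,34,0],[0,0,0]],[1,[0,34,0],[0,0,0]]])

```text
time_s: 13.4
ee_pos: [607.3, 3.5, 28.2]
ee_rot: [-179.9, -0.1, -77.1]
force: [0.1, 0.1, -0.2]
gripper_width: 0.4
```

```bash
python3 - <<'E'
from workcell import env
from h import *
f=grab(env,'top','t14')
cv2.imwrite('pics/crop14.png',cv2.resize(f["image"][120:240,240:400,::-1],None,fx=5,fy=5,interpolation=cv2.INTER_CUBIC))
f=grab(env,'scene','s14')
cv2.imwrite('pics/crop14s.png',cv2.resize(f["image"][100:250,240:440,::-1],None,fx=4,fy=4,interpolation=cv2.INTER_CUBIC)[:600])
s=env.state(); print(bf(s["ee_pos"]),s["ee_pos"],s["force"])
E
```

```text
[-43.1 103.1] [607.95425294   3.6443766   27.93147337] [-0.44818405  0.14441463 -0.0410181 ]
```

View pics/crop14.png

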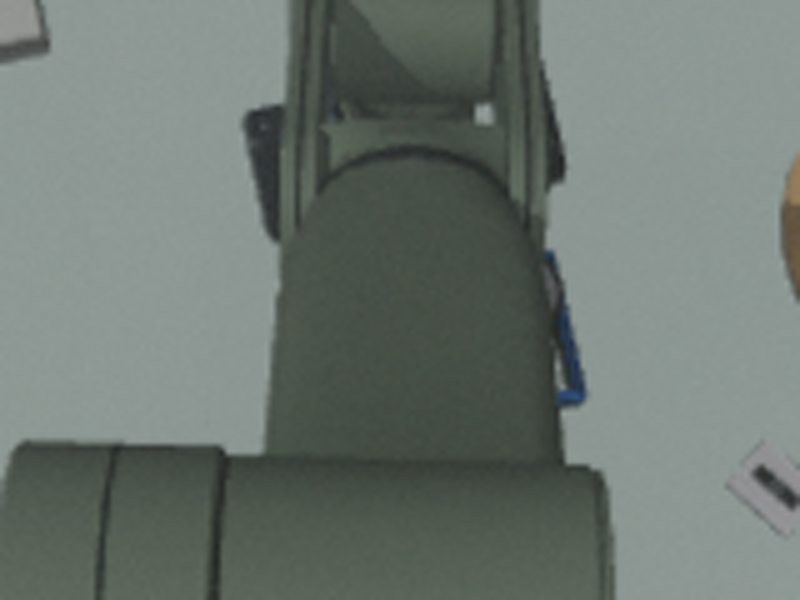

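View pics/crop14s.png

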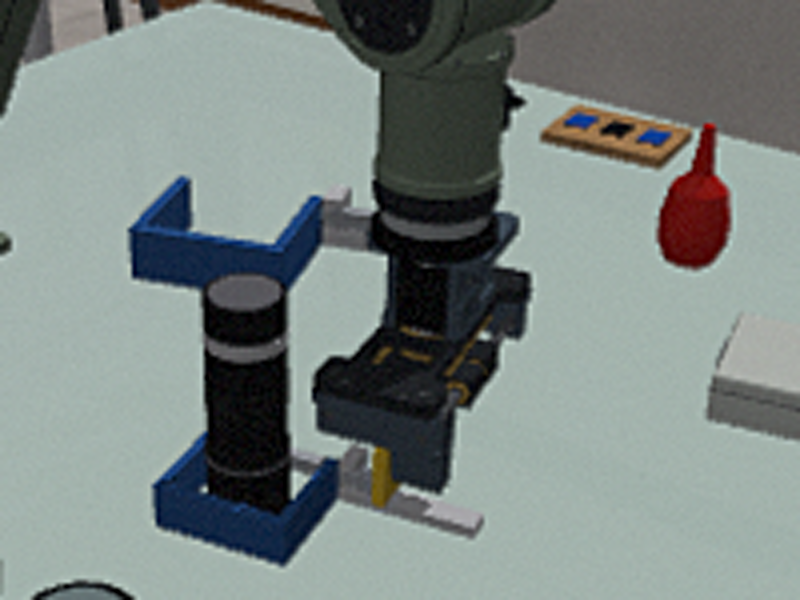

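Call:
drive_tool(series=[[1,[0,2,0],[0,0,0]],[1,[0,4,0],[0,0,0]],[1,[0,6,0],[0,0,0]],[1,[0,7,0],[0,0,0]],[1,[0,7,0],[0,0,0]]])

```text
time_s: 14.0
ee_pos: [602.2, 2.3, 28.3]
ee_rot: [-179.7, -0.1, -77.1]
force: [1.6, 0.0, -0.6]
gripper_width: 0.8
```

```bash
python3 - <<'E'
from workcell import env
from h import *
s=env.state(); print(bf(s["ee_pos"]),s["ee_pos"],s["force"])
E
```

```text
[-43.   97.1] [602.16302679   2.26442473  28.33230339] [ 1.57639494  0.04055315 -0.60445209]
```

Call:
drive_tool(series=[[1,[0,1,0],[0,0,0]],[1,[0,2,0],[0,0,0]],[1,[0,3,0],[0,0,0]],[1,[0,4,0],[0,0,0]],[1,[0,4,0],[0,0,0]]])

```text
time_s: 14.5
ee_pos: [601.8, 2.1, 28.7]
ee_rot: [-179.3, -0.1, -77.1]
force: [8.0, 2.7, -6.6]
gripper_width: 0.4
```

```bash
python3 - <<'E'
from workcell import env
from h import *
f=grab(env,'wrist','w15')
s=env.state(); print(bf(s["ee_pos"]),s["ee_pos"],s["force"])
E
```

```text
[-42.9  96.7] [601.75804501   2.10549294  28.6438729 ] [ 8.45706463  3.08783151 -6.4929993 ]
```

View pics/w15.png

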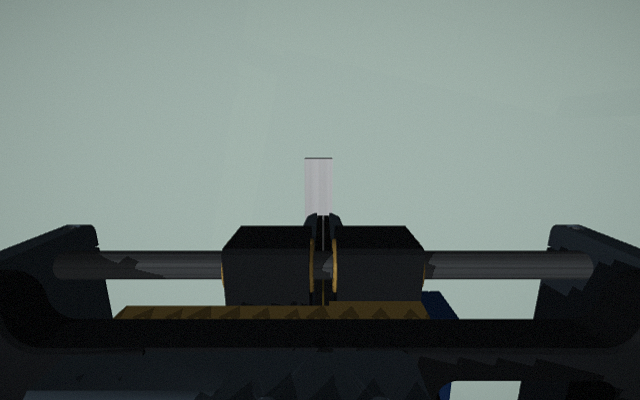

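Call:
drive_tool(series=[[1,[0,-8,0],[0,0,0]],[1,[0,-25,0],[0,0,0]],[1,[0,-50,0],[0,0,0]],[1,[0,-60,-20],[0,0,0]],[1,[0,-60,-60],[0,0,0]]])

```text
time_s: 15.05
ee_pos: [654.7, 15.0, 85.8]
ee_rot: [179.8, -0.0, -77.0]
force: [0.7, -0.2, 0.3]
gripper_width: 0.6
```

Call:
drive_tool(series=[[1,[-20,-30,-45],[0,0,0]],[1,[-40,-50,-85],[0,0,0]],[1,[-70,-70,-120],[0,0,0]],[1,[-110,-80,-140],[0,0,0]],[1,[-150,-80,-140],[0,0,0]]])

```text
time_s: 15.55
ee_pos: [702.2, 180.5, 233.2]
ee_rot: [-179.3, -0.1, -77.1]
force: [-0.2, -0.3, 0.2]
gripper_width: 0.2
```

```bash
python3 - <<'E'
from workcell import env
from h import *
f=grab(env,'top','t16')
cv2.imwrite('pics/crop16.png',cv2.resize(f["image"][120:240,240:400,::-1],None,fx=5,fy=5,interpolation=cv2.INTER_CUBIC))
f=grab(env,'scene','s16')
cv2.imwrite('pics/crop16s.png',cv2.resize(f["image"][100:250,240:440,::-1],None,fx=4,fy=4,interpolation=cv2.INTER_CUBIC)[:600])
s=env.state(); print(s["ee_pos"],s["force"],s["qvel"].round(1))
E
```

```text
[698.63518984 184.39748807 229.60826986] [ 0.43936806 -0.84189012  0.25139585] [-3.7  0.4  2.3 -4.2 -0.3 -1.7]
```

View pics/crop16.png

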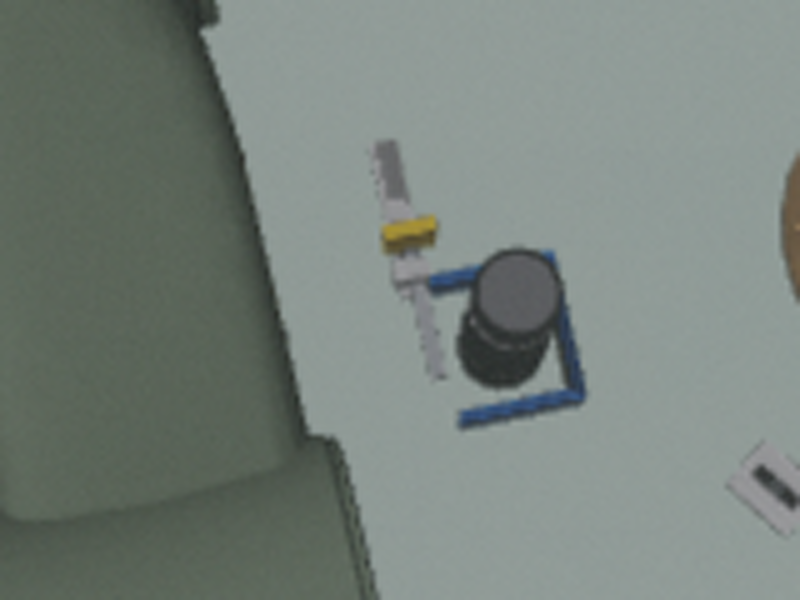

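View pics/crop16s.png

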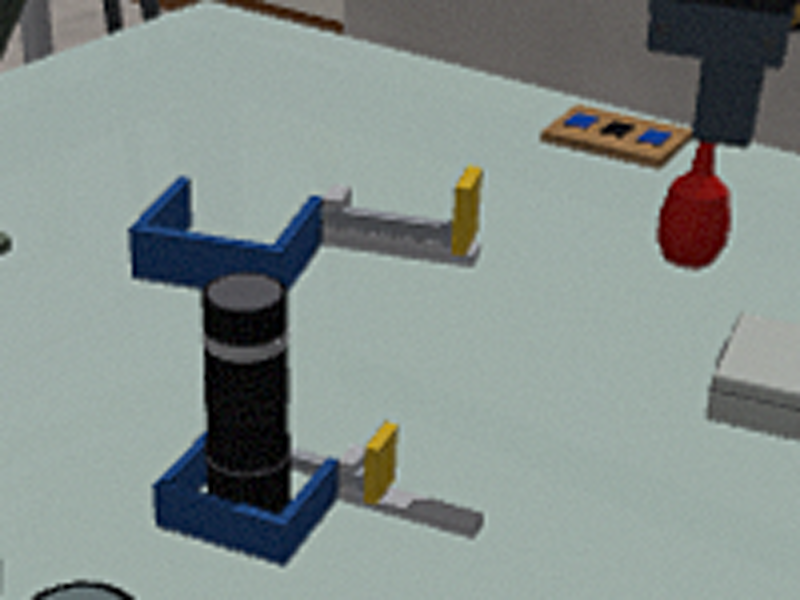

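Call:
drive_tool(series=[[1,[0,0,0],[0,0,0]],[1,[0,0,0],[0,0,0]],[1,[0,0,0],[0,0,0]],[1,[0,0,0],[0,0,0]],[1,[0,0,0],[0,0,0]]])

```text
time_s: 16.15
ee_pos: [700.4, 178.1, 228.6]
ee_rot: [-179.8, -0.1, -77.1]
force: [-0.6, 0.3, -0.1]
gripper_width: 0.6
```

```bash
python3 - <<'E'
from workcell import env
from h import *
f=load('t16'); g=load('t10')
q=lambda f,p,z:bf(ray(f,(240+(p[0]+.5)/5-.5,120+(p[1]+.5)/5-.5),z))
print('lens',q(f,(518,291),163),'bar end',q(f,(438,378),24),'tab top centre',q(f,(410,229),57),'before',q(g,(388,133),57))
env.job_done()
E
```

```text
lens [0.5 0.7] bar end [-44.8 -16.2] tab top centre [-44.3  73.2] before [-44.9 135.9]
the job is handed in; nothing more can be done
```

The long lens now stands upright in the smaller blue bay with the keeper bar home behind it. I handed the job in at about 16 s. I pushed the lens in two straight runs, low on its barrel with the tilted, part-open fingers. Then I pushed the yellow tab with the shut fingers until it reached its stop.

**Last checks, in the bay's frame from the top camera:**
- **Lens:** centre at about x = +0.5 to +2 mm, y = +0.5 mm. The two readings differ by about 2 mm, within calibration, and both are well inside the limits. It looked upright, and in the pictures it did not move while the bar slid.
- **Keeper bar:** its end is at y = -16 mm, where home is -15 mm. The tab moved about 63 mm. At the stop the finger stalled and the push force rose to about 8 N.
- **Robot:** standing clear and still, with no force on the tool.

The other things on the shelf looked undisturbed in the pictures, but I did not measure their positions again. No check failed.

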